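# Third hand: hang the saddle bracket on the rail and press it to the sprung stop

## Task

Pick up the plywood saddle bracket, hang it over the rail of the fitting stand in front of the sprung stop so that its legs straddle the rail, and let go of it. Then, as my third hand, push on its front leg with the fingers until its back leg bears on the sprung stop with a steady push of about 9 newtons (the stop about halfway in, never all the way), and finish while still holding that push so that I can screw the bracket fast. Leave the other things where they are.

Things in the scene. Friction and masses are not known exactly. Their poses are not given: they have to be found in the camera images.
- saddle: plywood saddle bracket, an upside-down U standing on the table right of the paint-smeared slab: 62 mm along its x (across both legs), 56 mm wide (y), 85 mm high, 140 g. Legs 6 mm thick, 50 mm gap between them, bridge on top 7 mm. Origin: centre of the underside at the feet; z up. Front and back alike: either leg may be the front. Can be pinched from above across x or y
- saddle_bridge (a point): centre of the underside of the saddle's bridge, 78 mm above its feet; this face rests on the rail when hung. Axes as the saddle's
- stand: fitting stand fixed on the paint-smeared slab (16 mm thick, on the table): base board 120 x 190 x 18 mm, two posts (158 mm high, 80 mm either side of the middle) with a steel rail, behind it an upright block (70 mm wide, 114 mm high) guiding the sprung stop. Origin: centre of the base's underside; x from rail to stop (the push direction, roughly away from the robot), y along the rail
- rail_top (a point): middle of the top line of the rail, 166 mm above the table, 30 mm before the stand's origin (stand x = -0.030, z = 0.150). The rail is a fixed 12 mm steel rod along the stand's y, 142 mm clear between the posts; a hung saddle swings on it when pushed. Axes as the stand's. A desk lamp with its arm stands behind (beyond x = 0.60 m) and to the left, up to 0.32 m high
- stop_face (a point): centre of the rubber front face of the sprung stop, a plate 44 mm wide, 36 mm high, 102 mm above the table; moves with it. Unpressed it is 36 mm behind the rail's axis, so a centrally hung saddle has 5 mm to go before its back leg touches. Push on the front leg at about the stop's height. Axes as the stand's
- stop (a joint): how far the sprung stop is pressed in along the stand's +x, in m: 0 free, 0.010 at the end of its travel. Spring 2 N per mm, so 9 N is 4.5 mm
- pumice: bystander: dark grey stone, 41 x 48 x 24 mm, origin at the centre of its underside; leave alone
- jar_tin_lid: bystander: low glass jar with a tin lid, 51 mm wide, 41 mm high, origin at the centre of its underside; leave alone
- glass_muller: bystander: clear glass muller (pestle with a broad round foot) standing on the slab, 50 mm wide, 76 mm high, origin at the centre of its underside; leave alone
Mind the look-alikes: they are no part of the job. Leave any pink look-alike of the saddle alone.

How it is judged:
By the outcome, as a careful person would: the job done as asked, in the order asked, and still so for the second after the job is handed in, while the arm keeps its last pose, push and grip.
It also fails if it takes over 67 s, if anything falls off the work surface, if the arm or the gripper's body presses on something with over 40 N, if the wrist force passes 120 N, or if a joint passes its speed limit or range.

## Robot

A 7-joint arm with a two-finger parallel gripper is mounted at the origin on a cart in front of the work surface, level with it; the furniture and walls round the work are solid. World frame = base frame: x ahead of the robot, y to its left, z up, the work surface at z = 0. Lengths are in m, angles in rad, forces in N, time in s.
With the tool pointing down it reaches from about 0.375 to 0.925 m from the base axis. Payload 3.1 kg.
Tool frame: the origin (TCP) lies at the very end of the fingers, on their centre line; the grasp point (between the pads) lies 19 mm behind it; z points along the fingers, y is the line along which they close (so a half turn about z gives the same grasp; the last joint's range is limited). The gripper opens to 85 mm and grips with 20 to 120 N. Pads are 22 mm wide; open, the fingers measure 114 mm over their backs; the gripper's body (76 mm by 85 mm) begins 54 mm behind the grasp point. The pads swing forward as they close: fully open they stand 13 mm farther back than shut.
Start: joints at [-1.306, 0.383, 0.044, 1.598, -0.018, 1.161, -0.05], TCP at [0.231, 0.608, 0.231] pointing down, gripper open.
Joint ranges: [-2.61, 2.61], [-0.41, 2.15], [-1.48, 1.57], [0, 2.5], [-1.57, 4.71], [0.05, 1.97], [-2.85, 2.85]. Speed limits (rad/s): [2.79, 2.79, 3.14, 3.14, 3.14, 3.14, 3.14].

## Interface

Orientations are given as a 3x3 rotation matrix whose columns are the frame's x, y, z axes.
In Python, from bench import r gives the robot as it stands.
- The arm moves only by the shell command python3 -m jog 'ROWS' [FORCE]. ROWS is JSON, a list of rows, each an object of numbers: "ax", "ay", "az": the turn, a rotation vector about the tool's x, y, z in units of 180 degrees (1.0 is 180 degrees); "tx", "ty", "tz": the shift along the tool's x, y, z in units of 0.1 m (1.0 is 0.1 m); "hand": the closure, from 0 (fully open) to 1 (shut). A call has 1 to 5 rows; each row shifts and turns the commanded pose from where the row before left it, along the tool's axes as they then stand; what a row does not reach is not made up. A row lasts 1/12 s, in which the tool goes at most 41.7 mm and 7.16 degrees, less where a joint would pass 70% of its speed; a pose out of reach is approached as far as the arm can. A call with a number of a shift or a turn outside -1 to 1 is refused whole. A call with a gripper value outside its range is refused whole. The fingers move at their own pace and stop on an object; FORCE is the grip in N (left out, the last holds). Time passes only in rows, so rows that do not move let the fingers close. It gives the time, the measured TCP pose, the force, the opening and the grip force at its end, in the units of the state.
- r.read_state(): the state, without advancing time (a new reading comes with each control period).
- r.camera(name): name is "side" or "top"; returns the picture (384x512x3 uint8, red, green, blue); there is no depth.
- r.calibration(name): a dict with "mtx" (3x3 intrinsics, pixels), "rvec" (rotation vector, rad) and "tvec" (3), from world to camera coordinates, as OpenCV has them. Camera axes: x right, y down, z forward; pixel columns grow to the right and rows downward; lengths in m; the calibration is good to about 2 mm. A picture is of the moment at which its call begins. calibration takes no time and is no camera call.
- r.job_done(): hands the job in; it is judged then, once.
The state is a dict: "clock": time; "joints": joint angles; "joint_vel": joint speeds; "tau": joint torques, N m; "ee_pos": TCP position; "tcp_rot": TCP orientation; "contact_force": force on the tool from outside, world axes, zero at the start; "torque": the same for the moment, N m; "grip_width": finger opening in m; "grip_force": force on a finger pad.
Only numpy, scipy, OpenCV 4.12 (cv2) and the standard library are available. Lean on these libraries where they do the work, as an engineer would, in place of code of your own. Each camera call takes 0.05 s, during which the arm holds its last target. There are 200 camera calls.

## Working session

There is one attempt and no reset: what is moved stays moved. The work goes in short steps, Python scripts to look and compute and a shell command to move; the robot and the scene stay as the last step left them, time stands still between calls to the robot, and variables do not carry over. Pictures are saved under pics/ and viewed, at most 10 in all, crops included, and the job is handed in when it is done.

```bash
mkdir -p pics; ls; python3 - <<'E'
from bench import r
import cv2
for n in("side","top"):
    cv2.imwrite(f"pics/{n}0.png",r.camera(n)[:,:,::-1]); c=r.calibration(n); print(n,c)
s=r.read_state(); print(s)
E
```

```text
pics
side {'mtx': array([[408.89913848,   0.        , 256.79346627],
       [  0.        , 408.89913848, 192.02712907],
       [  0.        ,   0.        ,   1.        ]]), 'rvec': array([ 2.21337506, -0.61692208,  0.26987253]), 'tvec': array([-0.59588607,  0.0818839 ,  1.25307743])}
top {'mtx': array([[372.72907526,   0.        , 258.55207459],
       [  0.        , 372.72907526, 192.69571228],
       [  0.        ,   0.        ,   1.        ]]), 'rvec': array([ 2.22041565, -2.17102012,  0.0954168 ]), 'tvec': array([-0.34520918,  0.48445301,  1.44733761])}
{'clock': 0.1, 'joints': array([-1.30575506,  0.38374973,  0.04385852,  1.59942011, -0.01786906,
        1.16115478, -0.04993157]), 'joint_vel': array([ 8.46027874e-05, -1.95347565e-04, -3.77960760e-04, -2.01813306e-03,
        3.39072185e-04, -1.51707336e-03, -1.38052800e-04]), 'tau': array([ 2.89017844e-03, -4.34732187e+01,  1.02935046e+00, -2.50452590e+01,
        1.08729576e-02,  5.37323998e-03, -2.28122724e-05]), 'ee_pos': array([0.23042949, 0.60688669, 0.2300139 ]), 'tcp_rot': array([[-9.34906498e-01,  3.54893474e-01, -6.79729068e-04],
       [ 3.54894089e-01,  9.34903831e-01, -2.23864419e-03],
       [-1.58998903e-04, -2.33415483e-03, -9.99997263e-01]]), 'contact_force': array([-0.32433264, -0.31539396, -0.06279992]), 'torque': array([-0.04184752,  0.01866121,  0.02388447]), 'grip_force': 0.0, 'grip_width': 0.08535379988642629}
```

View pics/side0.png

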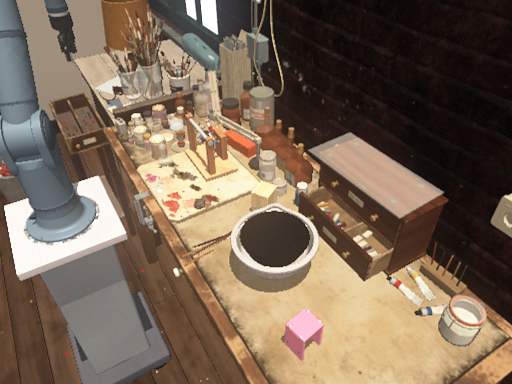

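View pics/top0.png

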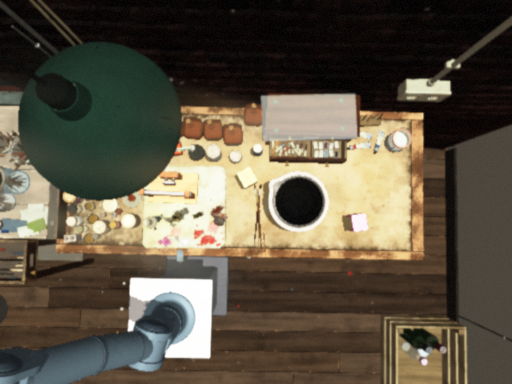

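The side view shows the cream U-shape at (263,193), just right of the slab, and a pink look-alike at (304,333). In the top view these are at (247,178) and (359,222). The cream one fits the description: it is plywood-coloured and right of the slab. The stand is at (208,155) in side and (170,185) in top. I'll confirm in an enlarged crop.

```bash
python3 - <<'E'
import cv2,numpy as np
s=cv2.imread("pics/side0.png")[105:225,170:310]; t=cv2.imread("pics/top0.png")[155:225,135:275]
a=cv2.resize(s,None,fx=5.6,fy=4.9,interpolation=cv2.INTER_CUBIC)
s=cv2.resize(s,None,fx=5,fy=5,interpolation=cv2.INTER_CUBIC)
t=cv2.resize(t,None,fx=5.6,fy=5.6,interpolation=cv2.INTER_CUBIC)
for im,f,x0,y0 in((s,5,170,105),(t,5.6,135,155)):
    for u in range(x0,x0+140,10): cv2.putText(im,str(u),(int((u-x0)*f),8),0,.3,(0,0,255)); cv2.line(im,(int((u-x0)*f),8),(int((u-x0)*f),14),(0,0,255))
    for v in range(y0,y0+120,10): cv2.putText(im,str(v),(0,int((v-y0)*f)),0,.3,(0,0,255))
cv2.imwrite("pics/s1.png",s);cv2.imwrite("pics/t1.png",t)
E
```

```text
(no output)
```

View pics/s1.png

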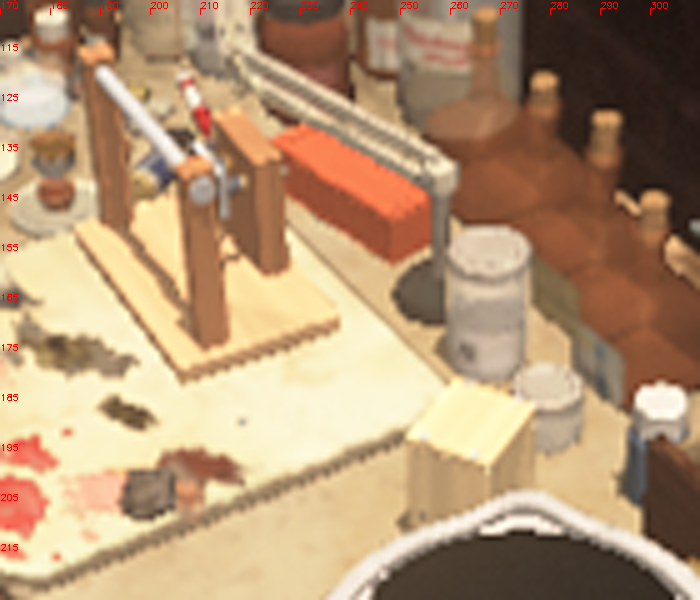

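View pics/t1.png

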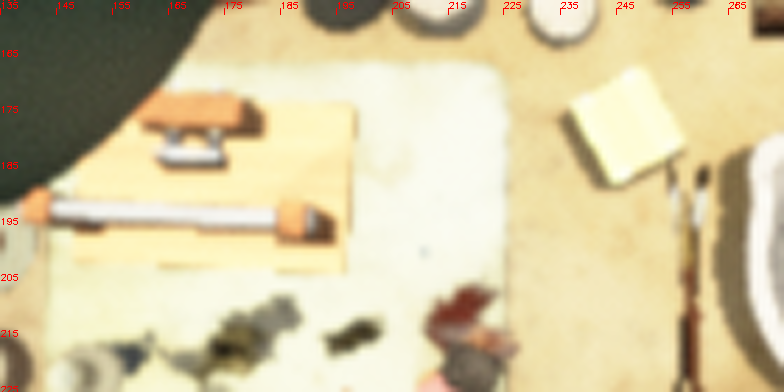

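```bash
cat > h.py <<'E'
import numpy as np,cv2
from scipy.optimize import least_squares
from bench import r
def proj(n,P):
    c=r.calibration(n); return cv2.projectPoints(np.array(P,float).reshape(-1,1,3),c["rvec"],c["tvec"],c["mtx"],None)[0].reshape(-1,2)
def world(p,L):
    c,s=np.cos(p[2]),np.sin(p[2]); L=np.array(L,float); return np.c_[p[0]+c*L[:,0]-s*L[:,1],p[1]+s*L[:,0]+c*L[:,1],L[:,2]+(p[3] if len(p)>3 else 0)]
def fit(obs,p0):
    f=lambda p:np.concatenate([(proj(n,world(p,L))-np.array(uv)).ravel() for n,L,uv in obs])
    return least_squares(f,p0,loss="soft_l1")
E
python3 - <<'E'
from h import *
S=lambda a:[(170+x/5,105+y/5) for x,y in a]; T=lambda a:[(135+x/5.6,155+y/5.6) for x,y in a]
st=fit([("side",[(-.06,-.095,.018),(.06,-.095,.018),(-.06,.095,.018),(-.03,.071,.144),(-.03,-.071,.144)],S([(183,372),(338,318),(78,228),(100,70),(184,163)])),
 ("top",[(.06,-.095,.018),(-.06,-.095,.018),(-.06,.095,.018),(-.03,.071,.144),(-.03,-.071,.144)],T([(353,105),(346,270),(75,262),(50,208),(278,217)]))],[.45,0,0,.016])
print("stand",st.x,np.round(st.fun,1))
P=[np.array([.5,-.2,.085])]
for n in("side","top"): c=r.calibration(n); R=cv2.Rodrigues(c["rvec"])[0]; print(n,-R.T@c["tvec"])
# corners order around: back,left... 
top=T([(567,106),(635,66),(686,140),(615,188)]); side=S([(455,378),(535,403),(487,468),(408,432)])
for a,b in((.031,.028),(.028,.031)):
  L=[(a,b,.085),(a,-b,.085),(-a,-b,.085),(-a,b,.085)]
  best=None
  for k in range(4):
   for y0 in np.arange(-.8,.9,.4):
    f=fit([("top",L,top),("side",L,side[k:]+side[:k])],[.48,-.2,y0,0])
    if best is None or f.cost<best[0]: best=(f.cost,k,f.x,f.fun)
  print(a,best[0],best[1],best[2],np.round(best[3],1))
E
```

```text
stand [ 0.50461679 -0.00112798 -0.02376611  0.01715042] [-1.2 -0.6  0.4 -1.  -1.9 -0.6 -0.   1.1  0.6  2.8  0.3 -0.7 -0.2  0.6
 -1.1 -0.3  0.9 -0.3  0.4 -0.1]
side [ 0.058694   -1.07815197  0.87528941]
top [ 0.3921253  -0.30766654  1.48331699]Traceback (most recent call last):
  File "<stdin>", line 15, in <module>
  File "h.py", line 10, in fit
    return least_squares(f,p0,loss="soft_l1")
    return func(*args, **kwargs)
    result = trf(vector_fun.fun, vector_fun.jac, x0, f0, J0, lb, ub, ftol, xtol,
                 gtol, max_nfev, x_scale, loss_function, tr_solver,
                 tr_options.copy(), verbose, callback=callback_wrapped)
    return trf_no_bounds(
        fun, jac, x0, f0, J0, ftol, xtol, gtol, max_nfev, x_scale,
        loss_function, tr_solver, tr_options, verbose, callback=callback)
    J = jac(x)
    self._update_jac()
    ~~~~~~~~~~~~~~~~^^
    self.J = self.jac_wrapped(xp_copy(self.x), f0=self.f)
             ~~~~~~~~~~~~~~~~^^^^^^^^^^^^^^^^^^^^^^^^^^^^
    J, dct = approx_derivative(
             ~~~~~~~~~~~~~~~~~^
        self.fun,
        ^^^^^^^^^
    ...<
[... 462 characters left out ...]
^^^^^^
    f = np.atleast_1d(self.fun(x, *self.args, **self.kwargs))
                      ~~~~~~~~^^^^^^^^^^^^^^^^^^^^^^^^^^^^^^
    return np.atleast_1d(self.fun(x))
                         ~~~~~~~~^^^
    return self.f(x, *self.args, **self.kwargs)
           ~~~~~~^^^^^^^^^^^^^^^^^^^^^^^^^^^^^^
  File "h.py", line 9, in <lambda>
    f=lambda p:np.concatenate([(proj(n,world(p,L))-np.array(uv)).ravel() for n,L,uv in obs])
                                ~~~~^^^^^^^^^^^^^^
  File "h.py", line 5, in proj
    c=r.calibration(n); return cv2.projectPoints(np.array(P,float).reshape(-1,1,3),c["rvec"],c["tvec"],c["mtx"],None)[0].reshape(-1,2)
ValueError: time passes only in moves, steps and waits
```

```bash
sed -i 's/^def proj/C={n:r.calibration(n) for n in("side","top")}\ndef proj/; s/c=r.calibration(n); return/c=C[n]; return/' h.py
python3 - <<'E'
from h import *
S=lambda a:[(170+x/5,105+y/5) for x,y in a]; T=lambda a:[(135+x/5.6,155+y/5.6) for x,y in a]
st=fit([("side",[(-.06,-.095,.018),(.06,-.095,.018),(-.06,.095,.018),(-.03,.071,.144)],S([(183,372),(338,318),(78,228),(100,70)])),
 ("top",[(.06,-.095,.018),(-.06,-.095,.018),(-.06,.095,.018),(-.03,.071,.144),(-.03,-.071,.144)],T([(353,105),(346,270),(75,262),(50,208),(278,217)]))],[.45,0,0,.016])
print("stand",st.x,np.round(st.fun,1)); print("rail",world(st.x,[(-.03,0,.15)]))
top=T([(567,106),(635,66),(686,140),(615,188)]); side=S([(455,378),(535,403),(487,468),(408,432)])
for a,b in((.031,.028),(.028,.031)):
  L=[(a,b,.085),(a,-b,.085),(-a,-b,.085),(-a,b,.085)]
  res=[]
  for k in range(4):
   for y0 in (-.6,0,.6):
    f=fit([("top",L,top),("side",L,side[k:]+side[:k])],[.48,-.2,y0])
    res.append((f.cost,k,f.x,f.fun))
  b_=min(res,key=lambda q:q[0]); print(a,b_[0],b_[1],b_[2],np.round(b_[3],1))
a,b=.031,.028
im=cv2.resize(cv2.imread("pics/side0.png")[170:225,235:295],None,fx=10,fy=10,interpolation=cv2.INTER_CUBIC)
im=cv2.convertScaleAbs(cv2.subtract(im,(60,60,60,0)),alpha=1.3)
for z in (0,.085):
  for q in proj("side",world(b_[2],[(a,b,z),(a,-b,z),(-a,-b,z),(-a,b,z)])): cv2.circle(im,(int((q[0]-235)*10),int((q[1]-170)*10)),4,(0,0,255),1)
cv2.imwrite("pics/s2.png",im)
E
```

```text
stand [ 0.50504351 -0.00070646 -0.02192771  0.01477651] [-1.  -0.1  0.5 -0.6 -1.8 -0.1  0.1  1.6  0.2 -0.8 -0.2  0.5 -1.  -0.3
  1.  -0.4  0.4 -0.2]
rail [[ 4.75050726e-01 -4.86776530e-05  1.64776515e-01]]
0.031 2.676255739239078 0 [ 0.54702914 -0.28818488  0.55277472] [ 0.2 -0.6  0.9 -0.8  0.1  0.  -0.1 -1.1 -0.9 -0.1 -0.3  0.2  0.1 -0.6
 -1.1  1. ]
0.028 6.786988515720603 0 [ 0.54635707 -0.28833163  0.51846457] [ 0.   0.3  2.3 -0.3  0.3 -0.5 -1.5 -1.3 -1.9  0.2  0.1  1.5  0.9 -0.6
 -1.7 -0.1]
```

View pics/s2.png

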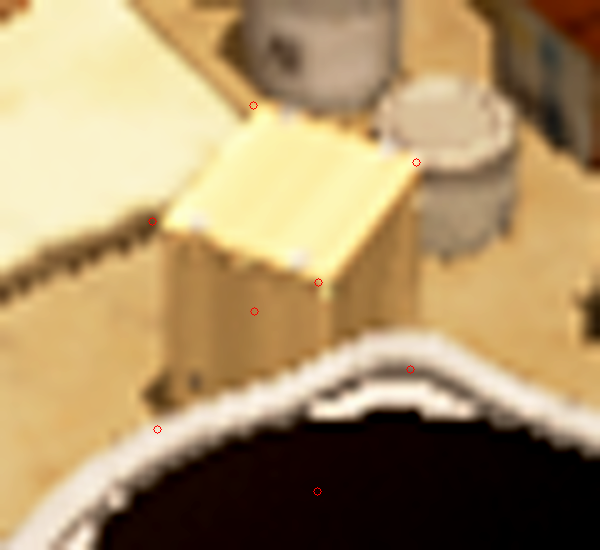

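The crop confirms it: a plain cream plywood saddle. Two pairs of screw heads run along its lower-left and upper-right top edges, so the legs are on those sides. That agrees with the better fit: (0.547, -0.288), yaw 0.553. The stand is at (0.505, -0.001), yaw -0.022, and the rail at (0.475, 0.000). Moving over the saddle now.

```bash

python3 -m jog '[{"tx":-0.24,"ty":-0.29,"tz":-0.05},{"tx":-0.24,"ty":-0.29,"tz":-0.05},{"tx":-0.24,"ty":-0.29,"tz":-0.05},{"tx":-0.24,"ty":-0.29,"tz":-0.05},{"tx":-0.24,"ty":-0.29,"tz":-0.05}]'
python3 -m jog '[{"tx":-0.24,"ty":-0.29,"tz":-0.05},{"tx":-0.24,"ty":-0.29,"tz":-0.05},{"tx":-0.24,"ty":-0.29,"tz":-0.05},{"tx":-0.24,"ty":-0.29,"tz":-0.05},{"tx":-0.24,"ty":-0.29,"tz":-0.05}]'
python3 -m jog '[{"tx":-0.24,"ty":-0.29},{"tx":-0.24,"ty":-0.29},{"tx":-0.24,"ty":-0.29},{"tx":-0.24,"ty":-0.29},{"tx":-0.24,"ty":-0.29}]'
python3 -m jog '[{"tx":-0.24,"ty":-0.29},{"tx":-0.24,"ty":-0.29},{"tx":-0.24,"ty":-0.29},{"tx":-0.24,"ty":-0.29},{"tx":-0.24,"ty":-0.29}]'
python3 -m jog '[{"tx":-0.24,"ty":-0.29},{"tx":-0.24,"ty":-0.29},{"tx":-0.24,"ty":-0.29},{"tx":-0.24,"ty":-0.29},{"tx":-0.24,"ty":-0.29}]'
python3 -m jog '[{"az":0.035},{"az":0.035},{"az":0.035},{"az":0.035},{"az":0.035}]'
python3 -m jog '[{"az":0.034},{}]'
cat >> h.py <<'E'
def goto(p,yaw,R=None,pos=None):
    "shift in tool axes (units 0.1 m) after first turning by az to put tool y at yaw"
    s=r.read_state(); p0=np.array(s["ee_pos"]);R=np.array(s["tcp_rot"]); a=np.arctan2(R[1,1],R[0,1])
    d=np.array(p)-p0; print("pos",np.round(p0,4),"yaw",round(a,4),"tilt",np.round(R[2,:2],4),"F",np.round(s["contact_force"],2),"w",s["grip_width"])
    print("az",round((a-yaw)/np.pi,4),"shift old axes",np.round(R.T@d*10,3),end=" ")
    c,q=np.cos(yaw),np.sin(yaw); print("new axes",np.round(np.array([[-q,c,0],[c,q,0],[0,0,-1]])@d*10,3))
E
python3 -c "
from h import *
goto([.547,-.288,.042],.553)"
```

```text
pos [0.2304 0.6069 0.23  ] yaw 1.208 tilt [-0.0002 -0.0023] F [-0.32 -0.32 -0.06] w 0.08535379988642629
az 0.2085 shift old axes [-6.135 -7.238  1.898] new axes [-9.278 -2.006  1.88 ]validation failed for argument at $[0]...
validation failed for argument at $[0]...
validation failed for argument at $[0]...
validation failed for argument at $[0]...
validation failed for argument at $[0]...
validation failed for argument at $[0]...
validation failed for argument at $[0]...
```

```bash

python3 -m jog '[{"ax":0,"ay":0,"az":0,"tx":-0.24,"ty":-0.29,"tz":-0.05,"hand":0}]'; python3 -m jog '[{"tx":-0.24,"ty":-0.29,"tz":-0.05,"hand":0}]'; python3 -m jog --help | head -30
```

```text
clock: 0.18
ee_pos: [0.2363, 0.577, 0.2334]
tcp_rot: [[-0.938, 0.345, -0.005], [0.345, 0.939, 0.001], [0.005, -0.0, -1.0]]
contact_force: [-1.0, 0.5, 0.5]
grip_width: 0.0855
grip_force: 0.0validation failed for argument at $[0]...
invalid input: not JSON, or not a number
```

```bash

python3 -m jog '[{"ax":0,"ay":0,"az":0,"tx":-0.24,"ty":-0.29,"tz":-0.05,"hand":0},{"ax":0,"ay":0,"az":0,"tx":-0.24,"ty":-0.29,"tz":-0.05,"hand":0},{"ax":0,"ay":0,"az":0,"tx":-0.24,"ty":-0.29,"tz":-0.05,"hand":0},{"ax":0,"ay":0,"az":0,"tx":-0.24,"ty":-0.29,"tz":-0.05,"hand":0},{"ax":0,"ay":0,"az":0,"tx":-0.24,"ty":-0.29,"tz":-0.05,"hand":0}]' | head -2
python3 -m jog '[{"ax":0,"ay":0,"az":0,"tx":-0.24,"ty":-0.29,"tz":-0.05,"hand":0},{"ax":0,"ay":0,"az":0,"tx":-0.24,"ty":-0.29,"tz":-0.05,"hand":0},{"ax":0,"ay":0,"az":0,"tx":-0.24,"ty":-0.29,"tz":-0.05,"hand":0},{"ax":0,"ay":0,"az":0,"tx":-0.24,"ty":-0.29,"tz":-0.05,"hand":0},{"ax":0,"ay":0,"az":0,"tx":-0.24,"ty":-0.29,"tz":-0.05,"hand":0}]' | head -2
python3 -c "
from h import *
goto([.547,-.288,.28],.553)"
```

```text
clock: 0.6
ee_pos: [0.3037, 0.3917, 0.2609]
clock: 1.02
ee_pos: [0.3642, 0.2136, 0.2861]
pos [0.3642 0.2136 0.2861] yaw 1.2081 tilt [ 0.0006 -0.0004] F [ 0.62  0.07 -0.22] w 0.0853252548553847
az 0.2085 shift old axes [-3.489 -4.041  0.06 ] new axes [-5.229 -1.079  0.061]
```

```bash

python3 -m jog '[{"ax":0,"ay":0,"az":0,"tx":-0.24,"ty":-0.28,"tz":0,"hand":0},{"ax":0,"ay":0,"az":0,"tx":-0.24,"ty":-0.28,"tz":0,"hand":0},{"ax":0,"ay":0,"az":0,"tx":-0.24,"ty":-0.28,"tz":0,"hand":0},{"ax":0,"ay":0,"az":0,"tx":-0.24,"ty":-0.28,"tz":0,"hand":0},{"ax":0,"ay":0,"az":0,"tx":-0.24,"ty":-0.28,"tz":0,"hand":0}]' | head -2
python3 -m jog '[{"ax":0,"ay":0,"az":0,"tx":-0.24,"ty":-0.28,"tz":0,"hand":0},{"ax":0,"ay":0,"az":0,"tx":-0.24,"ty":-0.28,"tz":0,"hand":0},{"ax":0,"ay":0,"az":0,"tx":-0.24,"ty":-0.28,"tz":0,"hand":0},{"ax":0,"ay":0,"az":0,"tx":-0.24,"ty":-0.28,"tz":0,"hand":0},{"ax":0,"ay":0,"az":0,"tx":-0.24,"ty":-0.28,"tz":0,"hand":0}]' | head -2
python3 -m jog '[{"ax":0,"ay":0,"az":0,"tx":-0.24,"ty":-0.28,"tz":0,"hand":0},{"ax":0,"ay":0,"az":0,"tx":-0.24,"ty":-0.28,"tz":0,"hand":0},{"ax":0,"ay":0,"az":0,"tx":-0.24,"ty":-0.28,"tz":0,"hand":0},{"ax":0,"ay":0,"az":0.03,"tx":-0.2,"ty":-0.28,"tz":0,"hand":0},{"ax":0,"ay":0,"az":0.035,"tx":0,"ty":0,"tz":0,"hand":0}]' | head -2
python3 -m jog '[{"ax":0,"ay":0,"az":0.035,"tx":0,"ty":0,"tz":0,"hand":0},{"ax":0,"ay":0,"az":0.035,"tx":0,"ty":0,"tz":0,"hand":0},{"ax":0,"ay":0,"az":0.035,"tx":0,"ty":0,"tz":0,"hand":0},{"ax":0,"ay":0,"az":0.035,"tx":0,"ty":0,"tz":0,"hand":0},{"ax":0,"ay":0,"az":0,"tx":0,"ty":0,"tz":0,"hand":0}]' | head -2
python3 -m jog '[{"ax":0,"ay":0,"az":0,"tx":0,"ty":0,"tz":0,"hand":0},{"ax":0,"ay":0,"az":0,"tx":0,"ty":0,"tz":0,"hand":0}]' | head -2
python3 -c "
from h import *
goto([.547,-.288,.042],.553)"
```

```text
clock: 1.43
ee_pos: [0.4266, 0.0404, 0.286]
clock: 1.85
ee_pos: [0.4892, -0.1328, 0.2862]
clock: 2.27
ee_pos: [0.534, -0.2774, 0.2861]
clock: 2.68
ee_pos: [0.5353, -0.2681, 0.2855]
clock: 2.85
ee_pos: [0.5355, -0.2683, 0.286]
pos [ 0.5355 -0.2683  0.286 ] yaw 0.5666 tilt [ 0.0005 -0.0003] F [-0.57 -0.81  0.57] w 0.08517336553479757
az 0.0043 shift old axes [-0.23  -0.008  2.44 ] new axes [-0.229 -0.005  2.44 ]
```

```bash

python3 -m jog '[{"ax":0,"ay":0,"az":0.004,"tx":-0.23,"ty":0,"tz":0.3,"hand":0},{"ax":0,"ay":0,"az":0,"tx":0,"ty":0,"tz":0.4,"hand":0},{"ax":0,"ay":0,"az":0,"tx":0,"ty":0,"tz":0.4,"hand":0},{"ax":0,"ay":0,"az":0,"tx":0,"ty":0,"tz":0.3,"hand":0},{"ax":0,"ay":0,"az":0,"tx":0,"ty":0,"tz":0,"hand":0}]' | head -2
python3 - <<'E'
from h import *
goto([.547,-.288,.042],.553)
a=cv2.resize(r.camera("side")[120:220,200:320,::-1],None,fx=5,fy=5,interpolation=cv2.INTER_CUBIC)
cv2.imwrite("pics/g1.png",a)
E
```

```text
clock: 3.27
ee_pos: [0.5433, -0.2843, 0.139]
pos [ 0.5433 -0.2843  0.139 ] yaw 0.5534 tilt [ 0.0117 -0.0074] F [-0.89  0.26 -1.71] w 0.08567849108606372
az 0.0001 shift old axes [-0.063  0.02   0.97 ] new axes [-0.051  0.012  0.97 ]
```

View pics/g1.png

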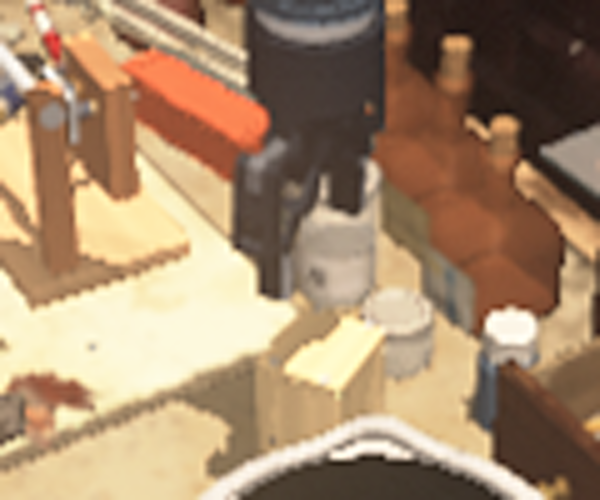

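The open gripper is above the saddle at (315,180) in the crop, with its fingers lined up across the two leg sides. Descending and closing.

```bash

python3 -m jog '[{"ax":0,"ay":0,"az":0,"tx":0,"ty":0,"tz":0.3,"hand":0},{"ax":0,"ay":0,"az":0,"tx":0,"ty":0,"tz":0.3,"hand":0},{"ax":0,"ay":0,"az":0,"tx":0,"ty":0,"tz":0.3,"hand":0},{"ax":0,"ay":0,"az":0,"tx":0,"ty":0,"tz":0,"hand":0},{"ax":0,"ay":0,"az":0,"tx":0,"ty":0,"tz":0,"hand":0}]' | head -2
python3 -c "
from h import *
goto([.547,-.288,.042],.553)"
python3 -m jog '[{"ax":0,"ay":0,"az":0,"tx":0,"ty":0,"tz":0,"hand":0.2},{"ax":0,"ay":0,"az":0,"tx":0,"ty":0,"tz":0,"hand":0.3},{"ax":0,"ay":0,"az":0,"tx":0,"ty":0,"tz":0,"hand":0.5},{"ax":0,"ay":0,"az":0,"tx":0,"ty":0,"tz":0,"hand":0.5},{"ax":0,"ay":0,"az":0,"tx":0,"ty":0,"tz":0,"hand":0.5}]' 30
python3 -m jog '[{"ax":0,"ay":0,"az":0,"tx":0,"ty":0,"tz":0,"hand":0.5},{"ax":0,"ay":0,"az":0,"tx":0,"ty":0,"tz":0,"hand":0.5},{"ax":0,"ay":0,"az":0,"tx":0,"ty":0,"tz":0,"hand":0.5},{"ax":0,"ay":0,"az":0,"tx":0,"ty":0,"tz":0,"hand":0.5}]' 30
```

```text
clock: 3.73
ee_pos: [0.5485, -0.2881, 0.0575]
pos [ 0.5485 -0.2881  0.0575] yaw 0.5524 tilt [-0.0002  0.0001] F [-0.86  0.42  1.41] w 0.08536672541593858
az -0.0002 shift old axes [ 0.009 -0.012  0.155] new axes [ 0.009 -0.012  0.155]
clock: 4.15
ee_pos: [0.5503, -0.2897, 0.0599]
tcp_rot: [[-0.524, 0.852, 0.006], [0.852, 0.524, -0.002], [-0.005, 0.004, -1.0]]
contact_force: [0.3, 0.4, 7.7]
grip_width: 0.0615
grip_force: 33.8
clock: 4.48
ee_pos: [0.5503, -0.2897, 0.0599]
tcp_rot: [[-0.524, 0.852, 0.006], [0.852, 0.524, -0.002], [-0.005, 0.004, -1.0]]
contact_force: [0.1, 0.5, 7.1]
grip_width: 0.0614
grip_force: 33.8
```

```bash

python3 -m jog '[{"ax":0,"ay":0,"az":0,"tx":0,"ty":0,"tz":-0.2,"hand":0.5},{"ax":0,"ay":0,"az":0,"tx":0,"ty":0,"tz":-0.4,"hand":0.5},{"ax":0,"ay":0,"az":0,"tx":0,"ty":0,"tz":-0.4,"hand":0.5},{"ax":0,"ay":0,"az":0,"tx":0,"ty":0,"tz":-0.4,"hand":0.5},{"ax":0,"ay":0,"az":0,"tx":0,"ty":0,"tz":-0.4,"hand":0.5}]' 40
python3 -m jog '[{"ax":0,"ay":0,"az":0,"tx":0,"ty":0,"tz":-0.4,"hand":0.5},{"ax":0,"ay":0,"az":0.035,"tx":0,"ty":0,"tz":-0.1,"hand":0.5},{"ax":0,"ay":0,"az":0.035,"tx":0,"ty":0,"tz":0,"hand":0.5},{"ax":0,"ay":0,"az":0.035,"tx":0,"ty":0,"tz":0,"hand":0.5},{"ax":0,"ay":0,"az":0.035,"tx":0,"ty":0,"tz":0,"hand":0.5}]' |head -2
python3 -m jog '[{"ax":0,"ay":0,"az":0.035,"tx":0,"ty":0,"tz":0,"hand":0.5},{"ax":0,"ay":0,"az":0.008,"tx":0,"ty":0,"tz":0,"hand":0.5},{"ax":0,"ay":0,"az":0,"tx":0,"ty":0,"tz":0,"hand":0.5},{"ax":0,"ay":0,"az":0,"tx":0,"ty":0,"tz":0,"hand":0.5}]'
python3 -c "
from h import *
goto([.475,0,.27],-.022)"
```

```text
clock: 4.9
ee_pos: [0.5473, -0.2881, 0.2388]
tcp_rot: [[-0.523, 0.852, 0.001], [0.852, 0.523, 0.0], [-0.0, 0.001, -1.0]]
contact_force: [1.4, -0.2, -0.3]
grip_width: 0.0613
grip_force: 45.9
clock: 5.32
ee_pos: [0.5479, -0.2881, 0.2879]
clock: 5.65
ee_pos: [0.5477, -0.288, 0.2866]
tcp_rot: [[0.021, 1.0, 0.0], [1.0, -0.021, 0.0], [0.0, 0.0, -1.0]]
contact_force: [-0.2, 0.1, -0.8]
grip_width: 0.0612
grip_force: 46.0
pos [ 0.5477 -0.288   0.2866] yaw -0.0214 tilt [0.0001 0.0004] F [-0.18  0.06 -0.79] w 0.06120904789924065
az 0.0002 shift old axes [ 2.863 -0.789  0.166] new axes [ 2.863 -0.791  0.166]
```

Lifted (0.8 N of it still hanging after calibration zero). Crossing to above the rail.

```bash

python3 -m jog '[{"ax":0,"ay":0,"az":0,"tx":0.36,"ty":-0.1,"tz":0,"hand":0.5},{"ax":0,"ay":0,"az":0,"tx":0.36,"ty":-0.1,"tz":0,"hand":0.5},{"ax":0,"ay":0,"az":0,"tx":0.36,"ty":-0.1,"tz":0,"hand":0.5},{"ax":0,"ay":0,"az":0,"tx":0.36,"ty":-0.1,"tz":0,"hand":0.5},{"ax":0,"ay":0,"az":0,"tx":0.36,"ty":-0.1,"tz":0,"hand":0.5}]' |head -2
python3 -m jog '[{"ax":0,"ay":0,"az":0,"tx":0.36,"ty":-0.1,"tz":0,"hand":0.5},{"ax":0,"ay":0,"az":0,"tx":0.36,"ty":-0.1,"tz":0,"hand":0.5},{"ax":0,"ay":0,"az":0,"tx":0.34,"ty":-0.09,"tz":0,"hand":0.5},{"ax":0,"ay":0,"az":0,"tx":0,"ty":0,"tz":0.1,"hand":0.5},{"ax":0,"ay":0,"az":0,"tx":0,"ty":0,"tz":0,"hand":0.5}]' |head -2
python3 -m jog '[{"ax":0,"ay":0,"az":0,"tx":0,"ty":0,"tz":0,"hand":0.5},{"ax":0,"ay":0,"az":0,"tx":0,"ty":0,"tz":0,"hand":0.5},{"ax":0,"ay":0,"az":0,"tx":0,"ty":0,"tz":0,"hand":0.5}]' |head -2
python3 - <<'E'
from h import *
goto([.475,0,.27],-.022)
a=cv2.resize(r.camera("side")[95:185,165:265,::-1],None,fx=4.5,fy=4.5,interpolation=cv2.INTER_CUBIC)
b=cv2.resize(r.camera("top")[155:225,135:215,::-1],None,fx=4.3,fy=4.3*90*4.5/70/4.3,interpolation=cv2.INTER_CUBIC)
cv2.imwrite("pics/p1.png",np.hstack([a,b[:a.shape[0]]]))
E
```

```text
clock: 6.07
ee_pos: [0.5018, -0.1074, 0.286]
clock: 6.48
ee_pos: [0.4787, -0.0372, 0.2752]
clock: 6.73
ee_pos: [0.4802, -0.0419, 0.2768]
pos [ 0.4802 -0.0419  0.2768] yaw -0.0274 tilt [-0.0014 -0.0216] F [-0.56 -0.86 -1.53] w 0.06109858583612309
az -0.0017 shift old axes [ 0.417 -0.062  0.069] new axes [ 0.418 -0.062  0.068]
```

View pics/p1.png

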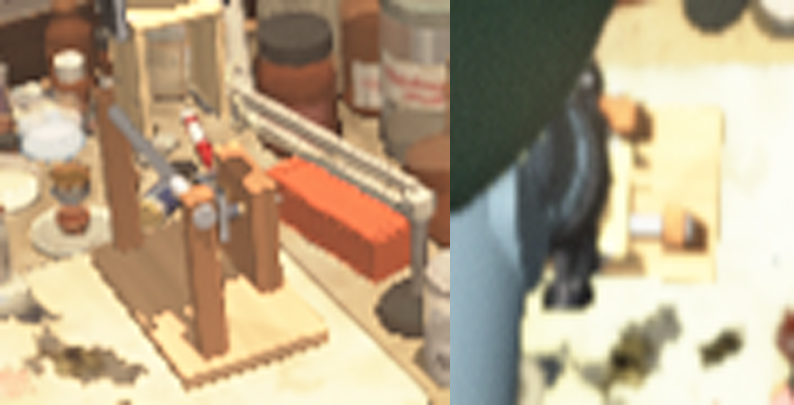

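The saddle is held upright above the rail at about (170,60) in the left half, opening along the rail. The arm is short of the target and slightly tilted, so I'll check the joints.

```bash
python3 -m jog '[{"ax":0,"ay":0,"az":0,"tx":0.1,"ty":0,"tz":0,"hand":0.5},{"ax":0,"ay":0,"az":0,"tx":0.1,"ty":0,"tz":0,"hand":0.5},{"ax":0,"ay":0,"az":0,"tx":0,"ty":0,"tz":0,"hand":0.5}]' 
python3 -c "
from h import *
goto([.475,0,.27],-.022); print(np.round(r.read_state()['joints'],3),np.round(r.read_state()['joint_vel'],3))"
```

```text
clock: 7.08
ee_pos: [0.4806, -0.017, 0.2765]
tcp_rot: [[0.021, 1.0, -0.022], [1.0, -0.021, 0.003], [0.002, -0.022, -1.0]]
contact_force: [0.3, 0.7, -1.6]
grip_width: 0.061
grip_force: 46.0
pos [ 0.4806 -0.017   0.2765] yaw -0.0208 tilt [ 0.0021 -0.0218] F [ 0.26  0.7  -1.58] w 0.06097466191302479
az 0.0004 shift old axes [ 0.168 -0.058  0.067] new axes [ 0.168 -0.059  0.065]
[-1.466 -0.057  1.42   1.964  0.056  1.208 -0.088] [-0.001 -0.016  0.023  0.002  0.035  0.003  0.022]
```

```bash
python3 -m jog '[{"ax":-0.007,"ay":0,"az":0,"tx":0.1,"ty":-0.06,"tz":0,"hand":0.5},{"ax":0,"ay":0,"az":0,"tx":0.07,"ty":0,"tz":0,"hand":0.5},{"ax":0,"ay":0,"az":0,"tx":0,"ty":0,"tz":0.07,"hand":0.5},{"ax":0,"ay":0,"az":0,"tx":0,"ty":0,"tz":0,"hand":0.5},{"ax":0,"ay":0,"az":0,"tx":0,"ty":0,"tz":0,"hand":0.5}]' |head -2
python3 -c "
from h import *
goto([.475,0,.148],-.022); print(np.round(r.read_state()['joints'],3),np.round(r.read_state()['joint_vel'],3))"
```

```text
clock: 7.5
ee_pos: [0.4746, -0.0035, 0.269]
pos [ 0.4746 -0.0035  0.269 ] yaw -0.0248 tilt [ 0.0012 -0.0013] F [ 0.82 -0.15 -0.92] w 0.06124517835854673
az -0.0009 shift old axes [0.034 0.005 1.21 ] new axes [0.035 0.004 1.21 ]
[-1.402 -0.121  1.285  2.     0.124  1.18  -0.192] [ 0.001 -0.004  0.008 -0.013  0.009  0.001 -0.009]
```

```bash
python3 -m jog '[{"ax":0,"ay":0,"az":0,"tx":0.03,"ty":-0.01,"tz":0.2,"hand":0.5},{"ax":0,"ay":0,"az":0,"tx":0,"ty":0,"tz":0.2,"hand":0.5},{"ax":0,"ay":0,"az":0,"tx":0,"ty":0,"tz":0.2,"hand":0.5},{"ax":0,"ay":0,"az":0,"tx":0,"ty":0,"tz":0.2,"hand":0.5},{"ax":0,"ay":0,"az":0,"tx":0,"ty":0,"tz":0,"hand":0.5}]' |head -4
python3 - <<'E'
from h import *
goto([.473,0,.148],-.022); print(np.round(r.read_state()['joints'],3))
a=cv2.resize(r.camera("side")[95:185,165:265,::-1],None,fx=6,fy=6,interpolation=cv2.INTER_CUBIC)
cv2.imwrite("pics/p2.png",a)
E
```

```text
clock: 7.92
ee_pos: [0.471, -0.0011, 0.1863]
tcp_rot: [[0.026, 1.0, -0.007], [1.0, -0.026, -0.004], [-0.004, -0.007, -1.0]]
contact_force: [-1.0, 0.4, -1.2]
pos [ 0.471  -0.0011  0.1863] yaw -0.0261 tilt [-0.0039 -0.0069] F [-1.03  0.43 -1.21] w 0.06131567973299812
az -0.0013 shift old axes [0.013 0.022 0.383] new axes [0.011 0.02  0.383]
[-1.247  0.225  1.294  2.095 -0.252  1.006  0.153]
```

View pics/p2.png

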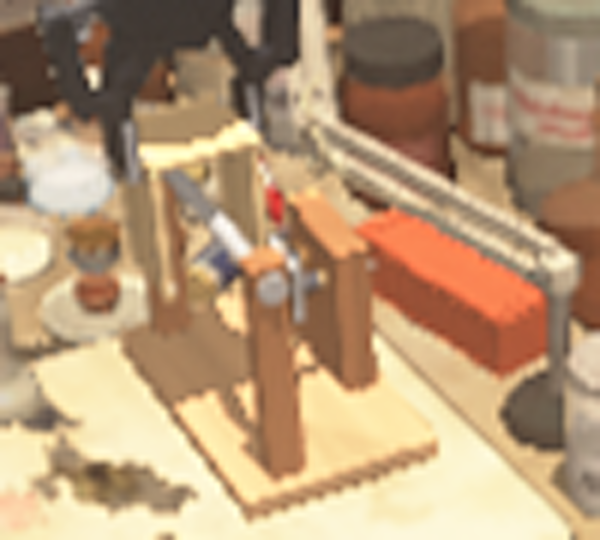

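The saddle straddles the rail: front leg at about (165,230), back leg at (240,180), rail between them. Lowering until contact.

```bash
python3 -m jog '[{"ax":0,"ay":0,"az":0,"tx":0.01,"ty":0.02,"tz":0.1,"hand":0.5},{"ax":0,"ay":0,"az":0,"tx":0,"ty":0,"tz":0.1,"hand":0.5},{"ax":0,"ay":0,"az":0,"tx":0,"ty":0,"tz":0.1,"hand":0.5},{"ax":0,"ay":0,"az":0,"tx":0,"ty":0,"tz":0,"hand":0.5},{"ax":0,"ay":0,"az":0,"tx":0,"ty":0,"tz":0,"hand":0.5}]' |head -4
python3 -m jog '[{"ax":0,"ay":0,"az":0,"tx":0,"ty":0,"tz":0.04,"hand":0.5},{"ax":0,"ay":0,"az":0,"tx":0,"ty":0,"tz":0,"hand":0.5}]' |head -4
python3 -m jog '[{"ax":0,"ay":0,"az":0,"tx":0,"ty":0,"tz":0.03,"hand":0.5},{"ax":0,"ay":0,"az":0,"tx":0,"ty":0,"tz":0,"hand":0.5}]' |head -4
```

```text
clock: 8.38
ee_pos: [0.4768, 0.0014, 0.1609]
tcp_rot: [[0.024, 1.0, 0.002], [1.0, -0.024, 0.003], [0.003, 0.002, -1.0]]
contact_force: [0.2, -0.2, -0.9]
clock: 8.55
ee_pos: [0.4766, 0.0018, 0.1564]
tcp_rot: [[0.024, 1.0, 0.002], [1.0, -0.024, 0.004], [0.004, 0.002, -1.0]]
contact_force: [-0.5, -0.3, -1.6]
clock: 8.72
ee_pos: [0.4759, 0.0017, 0.1527]
tcp_rot: [[0.024, 1.0, 0.0], [1.0, -0.024, 0.004], [0.004, 0.0, -1.0]]
contact_force: [-0.1, 1.1, -1.0]
```

```bash
python3 -m jog '[{"ax":0,"ay":0,"az":0,"tx":0,"ty":-0.02,"tz":0.02,"hand":0.5},{"ax":0,"ay":0,"az":0,"tx":0,"ty":0,"tz":0,"hand":0.5}]' |head -4
python3 -m jog '[{"ax":0,"ay":0,"az":0,"tx":0,"ty":0,"tz":0.02,"hand":0.5},{"ax":0,"ay":0,"az":0,"tx":0,"ty":0,"tz":0,"hand":0.5}]' |head -4
python3 -m jog '[{"ax":0,"ay":0,"az":0,"tx":0,"ty":0,"tz":0.02,"hand":0.5},{"ax":0,"ay":0,"az":0,"tx":0,"ty":0,"tz":0,"hand":0.5}]' |head -4
```

```text
clock: 8.88
ee_pos: [0.4733, 0.0015, 0.1503]
tcp_rot: [[0.024, 1.0, -0.001], [1.0, -0.024, 0.003], [0.003, -0.001, -1.0]]
contact_force: [-0.6, 0.3, -1.7]
clock: 9.05
ee_pos: [0.4737, 0.0016, 0.1484]
tcp_rot: [[0.024, 1.0, -0.0], [1.0, -0.024, 0.003], [0.003, -0.0, -1.0]]
contact_force: [-0.4, 0.3, -0.7]
clock: 9.22
ee_pos: [0.4742, 0.0015, 0.1478]
tcp_rot: [[0.024, 1.0, -0.001], [1.0, -0.024, 0.004], [0.004, -0.001, -1.0]]
contact_force: [-4.3, 0.4, 9.9]
```

Contact came at z=0.148, as predicted, so the bridge rests on the rail. Releasing and rising straight up.

```bash
python3 -m jog '[{"ax":0,"ay":0,"az":0,"tx":0,"ty":0,"tz":-0.02,"hand":0.25},{"ax":0,"ay":0,"az":0,"tx":0,"ty":0,"tz":0,"hand":0.2},{"ax":0,"ay":0,"az":0,"tx":0,"ty":0,"tz":0,"hand":0.15},{"ax":0,"ay":0,"az":0,"tx":0,"ty":0,"tz":0,"hand":0.1},{"ax":0,"ay":0,"az":0,"tx":0,"ty":0,"tz":0,"hand":0.05}]' 20
python3 -m jog '[{"ax":0,"ay":0,"az":0,"tx":0,"ty":0,"tz":0,"hand":0},{"ax":0,"ay":0,"az":0,"tx":0,"ty":0,"tz":0,"hand":0},{"ax":0,"ay":0,"az":0,"tx":0,"ty":0,"tz":-0.1,"hand":0},{"ax":0,"ay":0,"az":0,"tx":0,"ty":0,"tz":-0.2,"hand":0},{"ax":0,"ay":0,"az":0,"tx":0,"ty":0,"tz":-0.2,"hand":0}]'
python3 -m jog '[{"ax":0,"ay":0,"az":0,"tx":0,"ty":0,"tz":-0.3,"hand":0},{"ax":0,"ay":0,"az":0,"tx":0,"ty":0,"tz":-0.3,"hand":0},{"ax":0,"ay":0,"az":0,"tx":0,"ty":-0.3,"tz":0,"hand":1},{"ax":0,"ay":0,"az":0,"tx":0,"ty":-0.3,"tz":0,"hand":1},{"ax":0,"ay":0,"az":0,"tx":0,"ty":0,"tz":0,"hand":1}]'
python3 - <<'E'
from h import *
goto([.41,0,.27],-.022); print(np.round(r.read_state()['joints'],3))
a=cv2.resize(r.camera("side")[95:185,165:265,::-1],None,fx=6,fy=6,interpolation=cv2.INTER_CUBIC)
cv2.imwrite("pics/p3.png",a)
E
```

```text
clock: 9.63
ee_pos: [0.4739, 0.0016, 0.1485]
tcp_rot: [[0.024, 1.0, 0.0], [1.0, -0.024, 0.003], [0.003, -0.0, -1.0]]
contact_force: [-0.1, 0.7, 1.0]
grip_width: 0.081
grip_force: 0.0
clock: 10.05
ee_pos: [0.473, 0.0009, 0.1985]
tcp_rot: [[0.025, 1.0, -0.002], [1.0, -0.025, 0.002], [0.002, -0.002, -1.0]]
contact_force: [-0.7, 0.0, 0.2]
grip_width: 0.0855
grip_force: 0.0
clock: 10.47
ee_pos: [0.4133, 0.0064, 0.2501]
tcp_rot: [[0.015, 1.0, -0.016], [1.0, -0.015, 0.014], [0.014, -0.017, -1.0]]
contact_force: [-0.1, 0.1, -1.2]
grip_width: 0.0515
grip_force: 0.0
pos [0.4133 0.0064 0.2501] yaw -0.0152 tilt [ 0.014  -0.0166] F [-0.14  0.15 -1.17] w 0.051482322214224475
az 0.0022 shift old axes [-0.062 -0.035 -0.2  ] new axes [-0.065 -0.031 -0.199]
[-1.297 -0.329  1.048  2.133  0.285  1.204 -0.397]
```

View pics/p3.png

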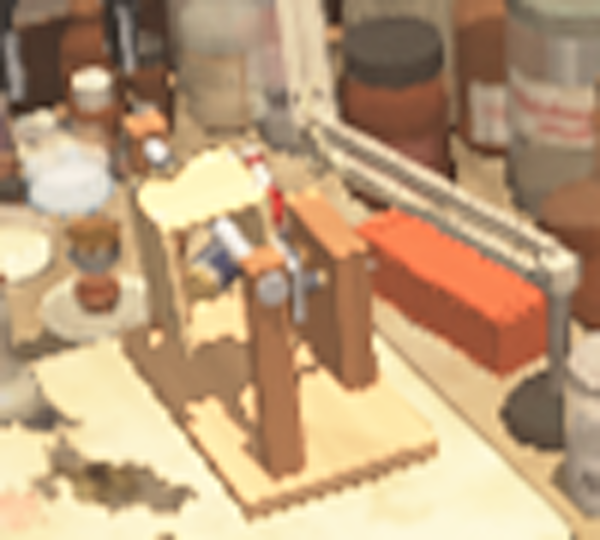

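The saddle now hangs freely over the rail in front of the stop, bridge at (205,190), with the fingers clear. Next I'll turn the shut fingers a quarter turn so both tips push side by side, and lean them forward.

```bash
python3 -m jog '[{"ax":0,"ay":0,"az":-0.038,"tx":0,"ty":0,"tz":0,"hand":1},{"ax":0,"ay":0,"az":-0.038,"tx":0,"ty":0,"tz":0,"hand":1},{"ax":0,"ay":0,"az":-0.038,"tx":0,"ty":0,"tz":0,"hand":1},{"ax":0,"ay":0,"az":-0.038,"tx":0,"ty":0,"tz":0,"hand":1},{"ax":0,"ay":0,"az":-0.038,"tx":0,"ty":0,"tz":0,"hand":1}]' |head -2
python3 -m jog '[{"ax":0,"ay":0,"az":-0.038,"tx":0,"ty":0,"tz":0,"hand":1},{"ax":0,"ay":0,"az":-0.038,"tx":0,"ty":0,"tz":0,"hand":1},{"ax":0,"ay":0,"az":-0.038,"tx":0,"ty":0,"tz":0,"hand":1},{"ax":0,"ay":0,"az":-0.038,"tx":0,"ty":0,"tz":0,"hand":1},{"ax":0,"ay":0,"az":-0.038,"tx":0,"ty":0,"tz":0,"hand":1}]' |head -2
python3 -m jog '[{"ax":0,"ay":0,"az":-0.038,"tx":0,"ty":0,"tz":0,"hand":1},{"ax":0,"ay":0,"az":-0.038,"tx":0,"ty":0,"tz":0,"hand":1},{"ax":0,"ay":0,"az":-0.038,"tx":0,"ty":0,"tz":0,"hand":1},{"ax":0,"ay":0,"az":0,"tx":0,"ty":0,"tz":0,"hand":1},{"ax":0,"ay":0,"az":0,"tx":0,"ty":0,"tz":0,"hand":1}]' |head -3
python3 -m jog '[{"ax":0,"ay":-0.035,"az":0,"tx":0,"ty":0,"tz":0,"hand":1},{"ax":0,"ay":-0.035,"az":0,"tx":0,"ty":0,"tz":0,"hand":1},{"ax":0,"ay":-0.035,"az":0,"tx":0,"ty":0,"tz":0,"hand":1},{"ax":0,"ay":0,"az":0,"tx":0,"ty":0,"tz":0,"hand":1},{"ax":0,"ay":0,"az":0,"tx":0,"ty":0,"tz":0,"hand":1}]'
python3 -c "
from h import *
goto([.41,0,.25],1.549); print(np.round(r.read_state()['joints'],3))"
```

```text
clock: 10.93
ee_pos: [0.4189, 0.0035, 0.2501]
clock: 11.35
ee_pos: [0.4189, 0.0035, 0.2501]
clock: 11.77
ee_pos: [0.4186, 0.0037, 0.2501]
tcp_rot: [[-0.999, 0.045, -0.014], [0.045, 0.999, 0.005], [0.014, 0.004, -1.0]]
clock: 12.18
ee_pos: [0.4177, 0.0023, 0.2501]
tcp_rot: [[-0.968, 0.047, 0.247], [0.047, 0.999, -0.004], [-0.247, 0.008, -0.969]]
contact_force: [-0.1, -0.5, 0.4]
grip_width: -0.0001
grip_force: 0.0
pos [0.4177 0.0023 0.2501] yaw 1.5239 tilt [-0.2473  0.0078] F [-0.12 -0.47  0.45] w -0.00010503554758943849
az -0.008 shift old axes [ 0.074 -0.027 -0.018] new axes [ 0.076 -0.025  0.001]
[-0.912 -0.403  0.636  2.285  0.377  0.974  1.056]
```

```bash
python3 - <<'E'
from h import *
def ray(n,uv,z):
    c=C[n];R=cv2.Rodrigues(c["rvec"])[0];o=-R.T@c["tvec"];d=R.T@np.linalg.inv(c["mtx"])@[uv[0],uv[1],1];return o+d*(z-o[2])/d[2]
for z in (.016,.05,.092):
    P=ray("top",(150.2,221),z);print(z,P,proj("side",[P]))
print(proj("side",[(.41,0,.1),(.41,0,.016)]),proj("top",[(.41,0,.1),(.41,0,.016)]))
g=cv2.cvtColor(cv2.imread("pics/side0.png"),cv2.COLOR_BGR2GRAY)
print(g[150:200:3,140:192:3]) 
E
```

```text
0.016 [0.37182785 0.08626834 0.016     ] [[165.6495418  162.14388089]]
0.05 [0.37229818 0.07714026 0.05      ] [[165.22527866 155.53248439]]
0.092 [0.37287916 0.0658644  0.092     ] [[164.67740496 146.99483429]]
[[182.29468932 151.31571355]
 [185.44550175 171.48306696]] [[167.96638248 211.32029118]
 [172.74647842 211.70370116]]
[[149 156 144 151 130 143 147 158 148 168 182 141 195 196 196 227 229 183]
 [178 155 172 186 140 138 143 155 151 162 190 193 213 225 228 164 229 229]
 [187 188 175 178 131 138 141 169 166 182 211 232 233 233 227 229 121 230]
 [172 157 167 180 190 162 181 213 224 233 230 234 232 232 234 230 235 174]
 [170 172 156 192 221 227 206 223 211 193 180 150 234 235 235 236 234 214]
 [171 232 233 233 233 234 237 155 143 196 105  87 136 230 236 237 238 236]
 [230 229 229 230 234 235 230 225 235 234 235 234 197 231 235 240 241 241]
 [222 219 218 232 235 235 236 239 238 237 235 163 143 188 215 225 241 241]
 [189 233 201 158 235 239 239 239 240 239 213 152 133 111  82 121 138 205]
 [124 234 234 178 163 152 201 233 226 216 198 144 238 155 120 115 135 145]
 [147 151 177 177 159 191 239 213 223 218 219 235 236 241 240 232 244 185]
 [156 144 205 233 234 228 220 190 227 223 234 234 238 240 241 239 241 235]
 [156 161 108 226 237 234 222 236 234 229 231 237 237 240 239 236 237 112]
 [170 161 168 165 243 234 245 244 231 230 228 230 231 233 240 242 242 239]
 [192 176 184 121 207 234 246 243 237 235 232 206 164 240 222 240 240 240]
 [187 189 186 138 110 225 234 239 240 173 169 148 154 176 240 241 240 241]
 [158 131 143 127 138 162 236 229 241 239 233 216 180 184 237 240 242 224]]
```

A bystander, probably the muller, stands near (0.372, 0.08), so there's clearance at y≈0. Descending in front of the front leg.

```bash
python3 -m jog '[{"ax":0,"ay":0,"az":0,"tx":0.17,"ty":-0.03,"tz":0.36,"hand":1},{"ax":0,"ay":0,"az":0,"tx":0.09,"ty":0,"tz":0.36,"hand":1},{"ax":0,"ay":0,"az":0,"tx":0.09,"ty":0,"tz":0.36,"hand":1},{"ax":0,"ay":0,"az":0,"tx":0,"ty":0,"tz":0,"hand":1},{"ax":0,"ay":0,"az":0,"tx":0,"ty":0,"tz":0,"hand":1}]'
python3 -m jog '[{"ax":0,"ay":-0.02,"az":-0.008,"tx":0,"ty":0,"tz":0,"hand":1},{"ax":0,"ay":-0.02,"az":0,"tx":0,"ty":0,"tz":0,"hand":1},{"ax":0,"ay":0,"az":0,"tx":0,"ty":0,"tz":0,"hand":1},{"ax":0,"ay":0,"az":0,"tx":0,"ty":0,"tz":0,"hand":1}]'
python3 -c "
from h import *
goto([.41,0,.1],1.549); print(np.round(r.read_state()['joints'],3))"
```

```text
clock: 12.6
ee_pos: [0.411, 0.0029, 0.1366]
tcp_rot: [[-0.969, 0.041, 0.245], [0.041, 0.999, -0.004], [-0.245, 0.006, -0.969]]
contact_force: [1.5, -0.1, -0.1]
grip_width: -0.0001
grip_force: 0.0
clock: 12.93
ee_pos: [0.4152, 0.0029, 0.143]
tcp_rot: [[-0.94, 0.018, 0.342], [0.019, 1.0, -0.002], [-0.342, 0.005, -0.94]]
contact_force: [0.8, -0.6, -0.4]
grip_width: -0.0001
grip_force: 0.0
pos [0.4152 0.0029 0.143 ] yaw 1.5526 tilt [-0.3415  0.005 ] F [ 0.83 -0.56 -0.41] w -0.00013663986690593411
az 0.0011 shift old axes [ 0.195 -0.032  0.386] new axes [ 0.052 -0.03   0.43 ]
[-0.774 -0.232  0.587  2.479  0.375  0.54   1.083]
```

```bash
python3 -m jog '[{"ax":0,"ay":0,"az":0,"tx":0.08,"ty":-0.03,"tz":0.2,"hand":1},{"ax":0,"ay":0,"az":0,"tx":0.08,"ty":0,"tz":0.2,"hand":1},{"ax":0,"ay":0,"az":0,"tx":0,"ty":0,"tz":0,"hand":1},{"ax":0,"ay":0,"az":0,"tx":0,"ty":0,"tz":0,"hand":1},{"ax":0,"ay":0,"az":0,"tx":0,"ty":0,"tz":0,"hand":1}]'
python3 -c "
from h import *
goto([.43,0,.1],1.549); print(np.round(r.read_state()['joints'],3))"
```

```text
clock: 13.35
ee_pos: [0.4148, -0.0008, 0.1145]
tcp_rot: [[-0.939, 0.016, 0.344], [0.015, 1.0, -0.007], [-0.344, -0.001, -0.939]]
contact_force: [0.7, 0.7, -0.3]
grip_width: -0.0
grip_force: 0.0
pos [ 0.4148 -0.0008  0.1145] yaw 1.5547 tilt [-0.3439 -0.0013] F [ 0.74  0.72 -0.33] w -6.064677390644729e-06
az 0.0018 shift old axes [-0.093  0.011  0.189] new axes [-0.152  0.011  0.145]
[-0.501 -0.116  0.351  2.498  0.24   0.416  1.206]
```

```bash
python3 -m jog '[{"ax":0,"ay":0,"az":0,"tx":-0.03,"ty":0.01,"tz":0.1,"hand":1},{"ax":0,"ay":0,"az":0,"tx":-0.03,"ty":0,"tz":0.1,"hand":1},{"ax":0,"ay":0,"az":0,"tx":0,"ty":0,"tz":0,"hand":1},{"ax":0,"ay":0,"az":0,"tx":0,"ty":0,"tz":0,"hand":1}]'
python3 -c "
from h import *
goto([.433,0,.099],1.549); print(np.round(r.read_state()['joints'],3))"
```

```text
clock: 13.68
ee_pos: [0.4263, 0.0008, 0.097]
tcp_rot: [[-0.94, 0.014, 0.342], [0.012, 1.0, -0.007], [-0.342, -0.002, -0.94]]
contact_force: [0.4, -0.1, 0.1]
grip_width: -0.0
grip_force: 0.0
pos [0.4263 0.0008 0.097 ] yaw 1.5571 tilt [-0.3423 -0.0022] F [ 0.39 -0.12  0.13] w -3.999194826400416e-05
az 0.0026 shift old axes [-0.07  -0.007  0.004] new axes [-0.067 -0.007 -0.02 ]
[-0.511 -0.039  0.371  2.486  0.198  0.352  1.245]
```

```bash
f(){ grep -E "ee_pos|contact"; }
python3 -m jog '[{"ax":0,"ay":0,"az":0,"tx":-0.04,"ty":0,"tz":0.01,"hand":1},{"ax":0,"ay":0,"az":0,"tx":0,"ty":0,"tz":0,"hand":1},{"ax":0,"ay":0,"az":0,"tx":0,"ty":0,"tz":0,"hand":1}]'|f
python3 -m jog '[{"ax":0,"ay":0,"az":0,"tx":-0.02,"ty":0,"tz":0.007,"hand":1},{"ax":0,"ay":0,"az":0,"tx":0,"ty":0,"tz":0,"hand":1},{"ax":0,"ay":0,"az":0,"tx":0,"ty":0,"tz":0,"hand":1}]'|f
python3 -m jog '[{"ax":0,"ay":0,"az":0,"tx":-0.02,"ty":0,"tz":0.007,"hand":1},{"ax":0,"ay":0,"az":0,"tx":0,"ty":0,"tz":0,"hand":1},{"ax":0,"ay":0,"az":0,"tx":0,"ty":0,"tz":0,"hand":1}]'|f
python3 -m jog '[{"ax":0,"ay":0,"az":0,"tx":-0.02,"ty":0,"tz":0.007,"hand":1},{"ax":0,"ay":0,"az":0,"tx":0,"ty":0,"tz":0,"hand":1},{"ax":0,"ay":0,"az":0,"tx":0,"ty":0,"tz":0,"hand":1}]'|f
python3 -m jog '[{"ax":0,"ay":0,"az":0,"tx":-0.01,"ty":0,"tz":0.004,"hand":1},{"ax":0,"ay":0,"az":0,"tx":0,"ty":0,"tz":0,"hand":1},{"ax":0,"ay":0,"az":0,"tx":0,"ty":0,"tz":0,"hand":1}]'|f
python3 -m jog '[{"ax":0,"ay":0,"az":0,"tx":-0.01,"ty":0,"tz":0.004,"hand":1},{"ax":0,"ay":0,"az":0,"tx":0,"ty":0,"tz":0,"hand":1},{"ax":0,"ay":0,"az":0,"tx":0,"ty":0,"tz":0,"hand":1}]'|f
```

```text
ee_pos: [0.4302, 0.0002, 0.0974]
contact_force: [-0.8, 0.1, -0.0]
ee_pos: [0.4318, -0.0004, 0.0968]
contact_force: [0.4, 0.3, -0.4]
ee_pos: [0.4339, -0.0005, 0.0966]
contact_force: [-0.9, 0.7, 0.5]
ee_pos: [0.4361, -0.0004, 0.0967]
contact_force: [0.3, -0.4, 0.1]
ee_pos: [0.437, -0.0004, 0.0966]
contact_force: [-0.5, 1.3, -0.7]
ee_pos: [0.4381, -0.0004, 0.0966]
contact_force: [-0.3, -0.1, 0.9]
```

```bash
f(){ grep -E "ee_pos|contact"; }
cat >> h.py <<'E'
def avg(n=8):
    F=[];P=[]
    for _ in range(n): r.camera("top"); s=r.read_state(); F.append(s["contact_force"]);P.append(s["ee_pos"])
    print(round(s["clock"],2),"P",np.round(np.mean(P,0)*1000,2),"F",np.round(np.mean(F,0),2),"+-",np.round(np.std(F,0)[0],2))
E
A(){ python3 -c "from h import *; avg($1)"; }; A 6
python3 -m jog '[{"ax":0,"ay":0,"az":0,"tx":-0.01,"ty":0,"tz":0.004,"hand":1},{"ax":0,"ay":0,"az":0,"tx":0,"ty":0,"tz":0,"hand":1},{"ax":0,"ay":0,"az":0,"tx":0,"ty":0,"tz":0,"hand":1}]'|f
python3 -m jog '[{"ax":0,"ay":0,"az":0,"tx":-0.01,"ty":0,"tz":0.004,"hand":1},{"ax":0,"ay":0,"az":0,"tx":0,"ty":0,"tz":0,"hand":1},{"ax":0,"ay":0,"az":0,"tx":0,"ty":0,"tz":0,"hand":1}]'|f
A 6
python3 -m jog '[{"ax":0,"ay":0,"az":0,"tx":-0.01,"ty":0,"tz":0.004,"hand":1},{"ax":0,"ay":0,"az":0,"tx":0,"ty":0,"tz":0,"hand":1},{"ax":0,"ay":0,"az":0,"tx":0,"ty":0,"tz":0,"hand":1}]'|f
python3 -m jog '[{"ax":0,"ay":0,"az":0,"tx":-0.01,"ty":0,"tz":0.004,"hand":1},{"ax":0,"ay":0,"az":0,"tx":0,"ty":0,"tz":0,"hand":1},{"ax":0,"ay":0,"az":0,"tx":0,"ty":0,"tz":0,"hand":1}]'|f
A 6
```

```text
15.48 P [ 4.3803e+02 -4.2000e-01  9.6590e+01] F [-0.36 -0.02  0.08] +- 0.46
ee_pos: [0.4391, -0.0005, 0.0965]
contact_force: [0.3, -0.5, 0.8]
ee_pos: [0.4398, -0.0006, 0.0963]
contact_force: [-1.1, 0.0, 0.3]
16.28 P [439.83  -0.56  96.3 ] F [-1.1  -0.44  0.05] +- 0.38
ee_pos: [0.4405, -0.0006, 0.0961]
contact_force: [-3.3, -0.7, 0.2]
ee_pos: [0.4412, -0.0007, 0.0958]
contact_force: [-5.0, -0.7, 1.0]
17.08 P [441.26  -0.7   95.82] F [-5.1  -0.64  0.42] +- 0.49
```

```bash
A(){ python3 -c "from h import *; avg($1)"; }
python3 -m jog '[{"ax":0,"ay":0,"az":0,"tx":-0.01,"ty":0,"tz":0.002,"hand":1},{"ax":0,"ay":0,"az":0,"tx":0,"ty":0,"tz":0,"hand":1},{"ax":0,"ay":0,"az":0,"tx":0,"ty":0,"tz":0,"hand":1}]'>/dev/null
A 6
python3 -m jog '[{"ax":0,"ay":0,"az":0,"tx":-0.01,"ty":0,"tz":0.002,"hand":1},{"ax":0,"ay":0,"az":0,"tx":0,"ty":0,"tz":0,"hand":1},{"ax":0,"ay":0,"az":0,"tx":0,"ty":0,"tz":0,"hand":1}]'>/dev/null
A 6
```

```text
17.63 P [441.75  -0.76  95.68] F [-5.55 -0.74  0.38] +- 0.67
18.18 P [442.14  -0.8   95.52] F [-6.56 -0.21  0.82] +- 0.52
```

```bash
A(){ python3 -c "from h import *; avg($1)"; }
python3 -m jog '[{"ax":0,"ay":0,"az":0,"tx":-0.01,"ty":0,"tz":0.002,"hand":1},{"ax":0,"ay":0,"az":0,"tx":0,"ty":0,"tz":0,"hand":1},{"ax":0,"ay":0,"az":0,"tx":0,"ty":0,"tz":0,"hand":1}]'>/dev/null
A 6
python3 -m jog '[{"ax":0,"ay":0,"az":0,"tx":-0.01,"ty":0,"tz":0.002,"hand":1},{"ax":0,"ay":0,"az":0,"tx":0,"ty":0,"tz":0,"hand":1},{"ax":0,"ay":0,"az":0,"tx":0,"ty":0,"tz":0,"hand":1}]'>/dev/null
A 10
```

```text
18.73 P [442.55  -0.82  95.36] F [-8.03 -0.27  1.76] +- 0.61
19.48 P [442.97  -0.85  95.22] F [-8.75  0.2   1.98] +- 0.36
```

```bash
python3 -m jog '[{"ax":0,"ay":0,"az":0,"tx":-0.007,"ty":0,"tz":0,"hand":1},{"ax":0,"ay":0,"az":0,"tx":0,"ty":0,"tz":0,"hand":1},{"ax":0,"ay":0,"az":0,"tx":0,"ty":0,"tz":0,"hand":1}]'>/dev/null
python3 - <<'E'
from h import *
avg(12);avg(12); print(np.round(r.read_state()['joint_vel'],3))
a=r.camera("side")[95:185,165:265,::-1]; b=cv2.imread("pics/side0.png")[95:185,165:265]
cv2.imwrite("pics/full.png",r.camera("side")[:,:,::-1])
cv2.imwrite("pics/p4.png",cv2.resize(np.hstack([b[:, 30:],a]),None,fx=4.7,fy=4.7,interpolation=cv2.INTER_CUBIC))
E
```

```text
20.33 P [443.11  -0.88  95.18] F [-9.43  0.03  2.39] +- 0.51
20.93 P [443.1   -0.88  95.17] F [-9.32  0.24  2.22] +- 0.88
[ 0.001  0.001  0.001  0.     0.001 -0.    -0.   ]
```

View pics/p4.png

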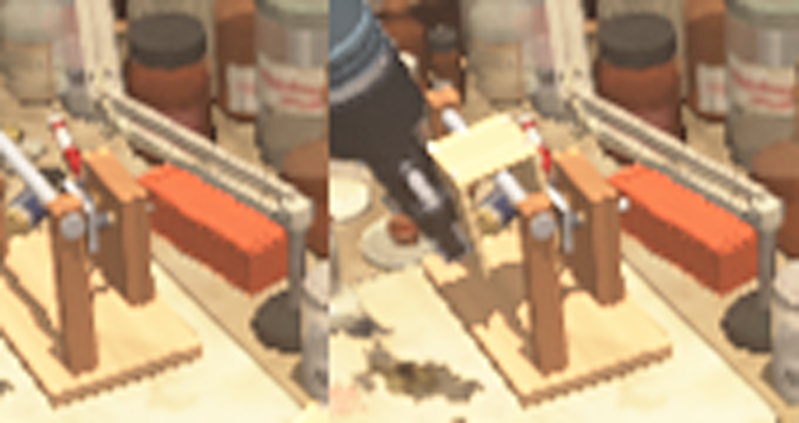

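The saddle straddles the rail, swung back, and the fingertips bear on its front leg at about (460,250). The stop rod's tail now sticks out behind the block at (622,205), so the stop is being pressed. A numeric check of how far it has moved:

```bash
python3 - <<'E'
from h import *
b=cv2.imread("pics/side0.png").astype(int).sum(2)//3; a=cv2.imread("pics/full.png").astype(int).sum(2)//3
for y in range(134,143): print(y,b[y,220:236],"|",a[y,220:236])
st=[.505,-.0007,-.022,.016]
for x in(.006,.0105,.016,.06,.0645,.07): print(x,proj("side",world(st,[(x,0,.086)])))
s=r.read_state(); print(s["torque"],s["contact_force"])
E
```

```text
134 [175 173 173 173 157 136 139 150 156 157 157 156 155 154 154 154] | [177 175 175 175 160 139 140 152 158 159 157 157 157 156 155 155]
135 [175 175 175 174 181 167 114 119 141 153 156 156 156 155 156 156] | [178 178 177 176 182 170 116 120 143 155 158 158 157 157 157 157]
136 [167 181 181 159 158 166 111  88 111 136 149 156 157 156 156 156] | [169 183 181 161 159 167 112  86 109 137 151 157 158 158 157 158]
137 [131 163 163 124 105 111  97  92  98 112 131 144 156 156 156 155] | [134 165 165 125 108 112 110 206 154 109 131 146 157 158 157 156]
138 [ 92 112 120 116 111 115 133 119  95 103 105 116 141 154 157 154] | [ 95 113 122 118 112 116 142 245 176 104 107 118 141 156 158 157]
139 [ 90 114 122 118 112 115 139 122  97  93  94 100 103 139 154 157] | [ 94 115 124 120 113 116 138 170 131  95  94 101 105 141 155 158]
140 [ 91 114 122 119 110 114 107  96  95  94  95  94  93 107 133 148] | [ 91 115 125 121 113 117 109  96  95  96  96  94  95 109 134 150]
141 [ 90 112 122 119 110 115 110  99  95  95  97  94  95  92  98 118] | [ 92 116 124 121 113 117 110  99  97  96  99  95  98  94  98 118]
142 [ 91 114 123 119 110 115 111 100  94  94  96  93  94  95  91  91] | [ 94 116 124 121 115 116 113 101  96  96  98  97  98  96  93  93]
0.006 [[210.04630942 141.87876837]]
0.0105 [[211.25829539 141.50088861]]
0.016 [[212.73566595 141.04026576]]
0.06 [[224.40060484 137.40330592]]
0.0645 [[225.57839474 137.036088  ]]
0.07 [[227.01413579 136.58844463]]
[ 0.08135126  2.12867049 -0.02075377] [-9.0342464   0.57153268  2.522324  ]
```

```bash
python3 -m jog '[{"ax":0,"ay":0,"az":0,"tx":-0.01,"ty":0,"tz":0,"hand":1},{"ax":0,"ay":0,"az":0,"tx":0,"ty":0,"tz":0,"hand":1},{"ax":0,"ay":0,"az":0,"tx":0,"ty":0,"tz":0,"hand":1}]'>/dev/null
python3 - <<'E'
from h import *
avg(14)
A=np.mean([r.camera("side").astype(float).mean(2) for _ in range(4)],0); print(A[137:140,224:232].round()); avg(6)
E
```

```text
21.98 P [443.35  -0.95  95.12] F [-10.03   0.25   2.05] +- 0.52
[[107. 112. 111. 207. 154. 110. 133. 146.]
 [113. 116. 142. 245. 176. 103. 107. 119.]
 [114. 116. 137. 170. 130.  95.  96. 102.]]
22.48 P [443.35  -0.95  95.12] F [-10.18   0.49   1.82] +- 0.59
```

```bash
python3 -c "
from bench import r
print(r.job_done())"
```

```text
the job is handed in; nothing more can be done
None
```

The saddle hangs over the rail, let go of, and the shut fingers are holding its back leg against the sprung stop; the job is handed in. The push measures about 10 N at the wrist, which I estimate puts 8.5–9.5 N on the stop, or about 4.5 mm in. The stop's own movement could only be checked to about 1 mm from the camera image.

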